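# Seat the bottle plate on its two locating pins

## Robot

A 6-joint arm with a two-finger parallel gripper is mounted at the origin on a cart in front of the work surface, level with it; the furniture and walls round the work are solid. World frame = base frame: x ahead of the robot, y to its left, z up, the work surface at z = 0. Lengths are in mm, angles in rad, forces in N, time in s.
With the tool pointing down it reaches from about 350 to 775 mm from the base axis. Payload 7.3 kg.
Tool frame: the origin (TCP) lies at the very end of the fingers, on their centre line; the grasp point (between the pads) lies bot.grip_point_offset behind it (bot.grip_point_offset is the distance from the TCP to the grasp point, in mm); z points along the fingers, y is the line along which they close (so a half turn about z gives the same grasp; the last joint's range is limited). The gripper opens to 92 mm and grips with 3 to 60 N. Pads are 19 mm wide; open, the fingers measure 130 mm over their backs; the gripper's body (75 mm by 190 mm) begins 47 mm behind the grasp point.
Start: joints at [-1.403, 0.342, 1.524, -0, 1.275, -0.146], TCP at [162.077, -499.376, 226.741] pointing down, gripper open.
Joint ranges: [-2.53, 2.53], [-0.77, 2.02], [0.04, 2.7], [-1, 4.14], [0.28, 2.66], [-3.11, 3.11]. Speed limits (rad/s): [2.57, 2.57, 3.14, 3.14, 3.14, 3.14].

## Interface

Orientations are given as [roll, pitch, yaw] about the fixed x, y, z axes, in that order (R = Rz(yaw) Ry(pitch) Rx(roll)).
In Python, from plant import bot gives the robot as it stands. The module is installed in compiled form; this text tells all that it offers.
- The arm moves only by the tool carry_out, never from a script. Its argument "plan" is a list of rows, each an object of numbers: "tx", "ty", "tz": the shift along the world's x, y, z in mm; "rx", "ry", "rz": the turn, a rotation vector about the world's x, y, z in rad. A call has 1 to 12 rows; each row shifts and turns the commanded pose from where the row before left it; what a row does not reach is not made up. A row lasts 1/10 s, in which the tool goes at most 50 mm and 8.59 degrees, less where a joint would pass 70% of its speed; a pose out of reach is approached as far as the arm can. A call with a gripper value outside its range is refused whole. "gripper" is the closure, from 0 (fully open) to 1 (shut), set as the call begins (left out, the last holds). The fingers move at their own pace and stop on an object; the grip force is fixed at half the most. Time passes only in rows, so rows that do not move let the fingers close. It gives the time, the measured TCP pose, the force, the opening and the grip force at its end, in the units of the state.
- bot.get_obs(): the state, without advancing time (a new reading comes with each control period).
- bot.capture(name): name is "side" or "top"; returns the picture (400x640x3 uint8, red, green, blue); there is no depth.
- bot.camera_model(name): a dict with "camera_matrix" (3x3 intrinsics, pixels), "R" (3x3) and "t" (3): a world point X has camera coordinates R X + t. Camera axes: x right, y down, z forward; pixel columns grow to the right and rows downward; lengths in mm; the calibration is good to about 2 mm. A picture is of the moment at which its call begins. camera_model takes no time and is no camera call.
- bot.close_job(): hands the job in; it is judged then, once.
The state is a dict: "time": time; "joint_positions": joint angles; "dq": joint speeds; "tau": joint torques, N m; "tool_pos": TCP position; "tcp_rot": TCP orientation; "contact_force": force on the tool from outside, world axes, zero at the start; "moment": the same for the moment, N m; "grip_width": finger opening in mm; "finger_force": force on a finger pad.
Only numpy, scipy, OpenCV 4.12 (cv2) and the standard library are available. Lean on these libraries where they do the work, as an engineer would, in place of code of your own. Each camera call takes 0.05 s, during which the arm holds its last target. There are 200 camera calls.

## Task

The aluminium bottle plate lies loose on the grey locating fixture, resting on top of the two locating pins instead of over them. Nudge it sideways with the fingertips, without picking it up, until both its round holes drop over the two pins and it lies flat on the fixture floor. Leave the bottle, the cap and the whetstone where they stand.

Things in the scene. Friction and masses are not known exactly. Their poses are not given: they have to be found in the camera images.
- fixture: Grey steel base plate fixed to the bench, 124 (x) x 240 (y) x 10 mm, y along its length. Origin at bench level (the bench is uneven by 4 mm), below the middle of the seated plate; it spans x -62..62, y -94..146 mm. Its floor is at z 10. It carries a fence along +x (away from the robot), an end stop at -y, a loading step at the +y end and two pins at x -34 and 34, y -38. Position and yaw vary.
- nest (a point): Point on the fixture floor (z 10 mm) where the origin of the plate comes to lie when seated; its axes are those of the fixture. The plate is seated when its axes agree with these.
- step (a point): Upper -y edge of the dark steel loading step, at its middle. The step lies across the fixture's +y end, x -62..48, y 81.5..145.5 mm, 6 mm high: its top is at z 16, level with the pin tops.
- fence (a point): Point on the top edge of the dark straight fence, on its inner face (fixture x 48.5, y 0, z 30 mm). The fence runs along the whole +x side, 20 mm above the floor. With the plate against it the holes line up with the pins across the slide to 0.5 mm. Pushed at one point, the plate may swing off it by a few degrees.
- stop (a point): Point on the top edge of the dark end stop at the fixture's -y end, on its inner face (fixture y -81, z 30 mm); it spans x -31.5..48.5 and meets the fence. A plate pushed up to it is 1 mm past the middle of its play on the pins, so it still drops.
- pin_near (a point): Centre of the top of the pin nearer the robot: 12 mm thick, chamfered tip, 6 mm out of the floor (top at z 16 mm); 68 mm from the other pin.
- pin_far (a point): Centre of the top of the like pin farther from the robot, beside the fence.
- bottle_plate: Loose aluminium plate 96 (x) x 160 (y) x 14 mm, about 0.4 kg, with a square 58 mm window centred at y 12 and two 15 mm through holes at x -34 and 34, y -38 mm. Origin at the centre of its underside; axes agree with the fixture's when seated, underside then at z 10. Starts 14 to 30 mm too far in +y, 2 to 10 mm off the fence, turned up to 0.04 rad. A push of 1 to 4 N moves it.
- hole_near (a point): Centre, on the underside, of the plate's hole nearer the robot. At the start the plate's +y end lies on the step and the rest on the pin tops (underside z 16 mm): it must slide to the fixture's -y, and +x up to the fence.
- hole_far (a point): Centre, on the underside, of the hole nearer the fence. When both holes are over the pins the plate's +y edge clears the step by 1.5 mm and the plate drops 6 mm, its top to z 24.
- bottle: Full glass oil bottle with a black cap, 55 x 55 x 194 mm, standing on the bench off the fixture's -y end. Origin at its foot's centre. Bystander.
- cap: Black bottle cap, 30 mm across, 26 mm high, on the bench off the fixture's -y end, nearer the robot than the bottle. Origin at the centre of its foot. Bystander.
- whetstone: Dark oil stone lying flat, 52 x 78 x 21 mm, long side across the fixture's length, on the bench off the fixture's +y end. Origin at the centre of its underside. Bystander.

How it is judged (in metres and radians):
At the end, for the whole second after the job is handed in: Both plate holes are over their pins (centres within 3.5 mm), the plate lies flat on the fixture floor (underside less than 1.5 mm above it, tilt under 0.02 rad) and at rest (horizontal distance between hole_near and pin_near below 0.0035 m and horizontal distance between hole_far and pin_far below 0.0035 m and z of bottle_plate in the frame of nest below 0.0015 m and angle between the z axis of bottle_plate and the z axis of nest, either way round below 0.02 rad and linear speed of bottle_plate below 0.01 m/s); the robot touches nothing.
It fails at once if the plate is lifted off the fixture (middle of its underside more than 10 mm above the pin tops) (z of bottle_plate in the frame of nest above 0.016 m).
It fails at once if the plate is tipped up by more than 0.3 rad (angle between bottle_plate's own z axis and vertical above 0.3 rad).
It fails at once if the bottle is moved by more than 20 mm or tipped (distance of bottle from where it was at the start of the episode above 0.02 m or angle between bottle's own z axis and vertical above 0.3 rad).
It fails at once if the cap is moved by more than 20 mm (distance of cap from where it was at the start of the episode above 0.02 m).
It fails at once if the whetstone is moved by more than 20 mm (distance of whetstone from where it was at the start of the episode above 0.02 m).
It also fails if it takes over 48 s, if anything falls off the work surface, if the arm or the gripper's body presses on something with over 40 N, if the wrist force passes 120 N, or if a joint passes its speed limit or range.

## Working session

There is one attempt and no reset: what is moved stays moved. The work goes in short steps, Python scripts to look and compute and a tool call to move; the robot and the scene stay as the last step left them, time stands still between calls to the robot, and variables do not carry over. Pictures are saved under pics/ and viewed, at most 10 in all, crops included, and the job is handed in when it is done.

Besides the shell and the picture viewer there is one more tool, called as name(argument=value, ...) on one line, values as JSON. carry_out: Moves the arm, as the interface text tells. Its arguments: {"type":"object","properties":{"plan":{"type":"array"},"gripper":{"type":"number"}},"required":["plan"]}

```bash
mkdir -p pics
python3 - <<'E'
from plant import bot
import cv2,numpy as np
np.set_printoptions(precision=4,suppress=True)
o=bot.get_obs(); print({k:o[k] for k in ('time','tool_pos','tcp_rot','contact_force','grip_width')}, bot.grip_point_offset)
for n in('top','side'):
    cv2.imwrite(f'pics/{n}0.png',bot.capture(n)[:,:,::-1]); m=bot.camera_model(n); print(n,m['camera_matrix'],m['R'],m['t'])
E
```

```text
{'time': 0.0, 'tool_pos': array([ 162.0181, -498.9354,  226.0415]), 'tcp_rot': array([-3.14  , -0.0002,  0.3138]), 'contact_force': array([-0.3237,  0.0029, -0.5987]), 'grip_width': 91.91159179670653} 18.8
top [[447.9164   0.     318.9355]
 [  0.     447.9164 192.7557]
 [  0.       0.       1.    ]] [[ 0.0187 -0.9994 -0.0287]
 [-0.9901 -0.0145 -0.1398]
 [ 0.1393  0.031  -0.9898]] [130.257  521.1927 836.0919]
side [[460.4147   0.     320.3939]
 [  0.     460.4147 196.6847]
 [  0.       0.       1.    ]] [[-0.8672 -0.4976 -0.0217]
 [-0.2088  0.4028 -0.8912]
 [ 0.4521 -0.7683 -0.4532]] [493.0326  99.4472 779.5059]
```

View pics/top0.png

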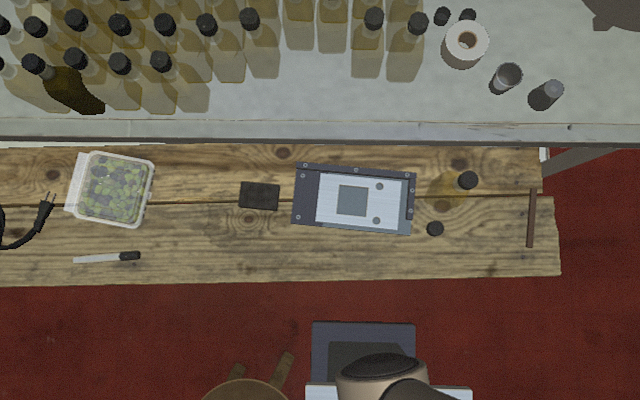

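View pics/side0.png

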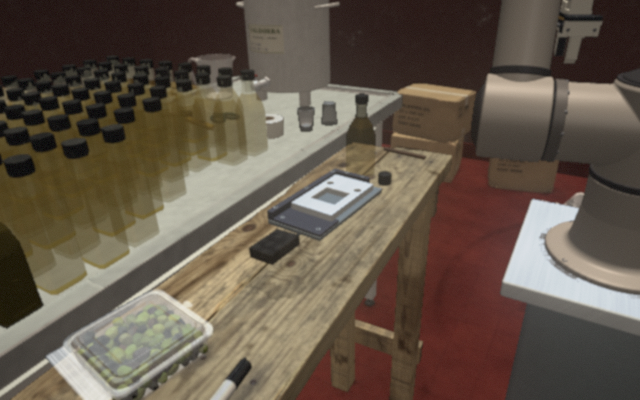

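The top view shows the plate (white) at about (316–403, 170–233), with its holes near (379,186) and (376,221). The fixture is at about (291–415, 163–235), the whetstone at (259,195), the cap at (435,229) and the bottle at (467,180). The side view confirms the layout. I'll zoom in to measure.

Run:
```python
import cv2,numpy as np
t=cv2.imread('pics/top0.png')[155:245,280:425]; s=cv2.imread('pics/side0.png')[160:245,260:390]
cv2.imwrite('pics/tz.png',cv2.resize(t,None,fx=5.5,fy=5.5,interpolation=cv2.INTER_CUBIC))
cv2.imwrite('pics/sz.png',cv2.resize(s,None,fx=6,fy=6,interpolation=cv2.INTER_CUBIC))
```

```text
(no output)
```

View pics/tz.png

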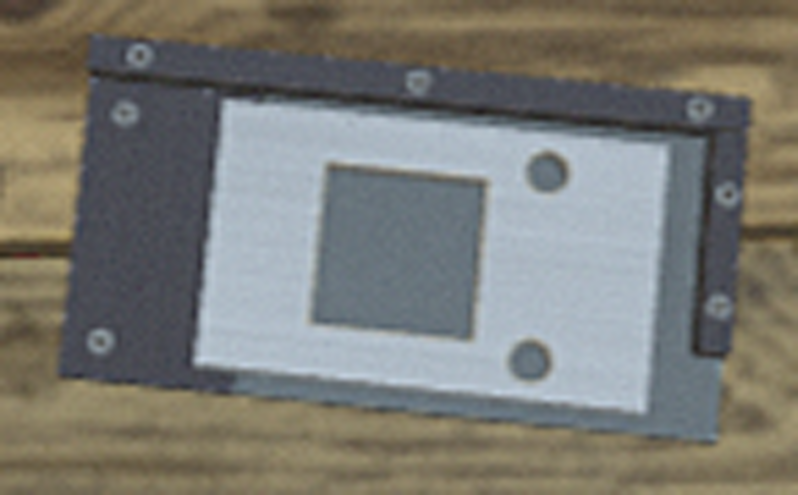

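View pics/sz.png

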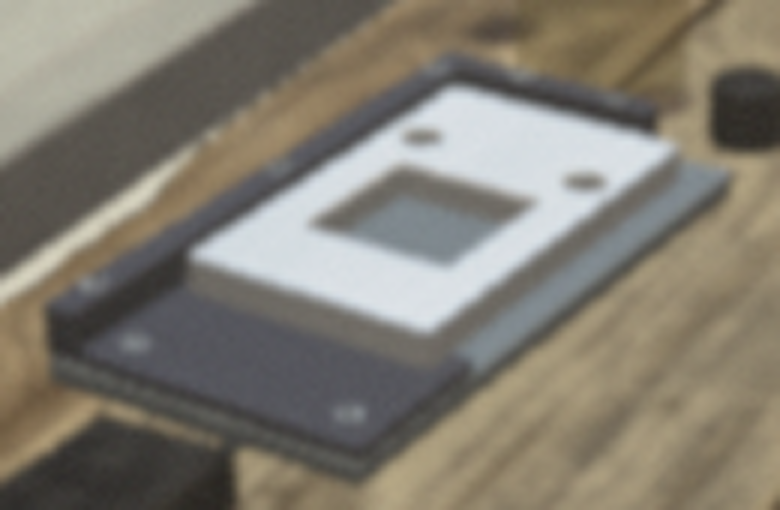

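The zoomed views show the plate corners in the top view at (222,100), (669,146), (648,412) and (195,366), in zoomed pixels. There is a visible gap between plate and fence, and a gap of about 35 px to the stop. Next I'll triangulate the plate corners and the fixture corners.

```bash
cat > h.py <<'E'
import cv2,numpy as np
from plant import bot
np.set_printoptions(precision=1,suppress=True)
C={n:bot.camera_model(n) for n in('top','side')}
P={n:c['camera_matrix']@np.c_[c['R'],c['t']] for n,c in C.items()}
def tri(a,b):
    X=cv2.triangulatePoints(P['top'],P['side'],np.float64(a).reshape(-1,2).T,np.float64(b).reshape(-1,2).T); return (X[:3]/X[3]).T
def ray(n,uv,z):
    c=C[n]; uv=np.float64(uv).reshape(-1,2); d=np.linalg.solve(c['camera_matrix']@c['R'],np.c_[uv,np.ones(len(uv))].T).T
    o=-c['R'].T@c['t']; return o+d*((z-o[2])/d[:,2])[:,None]
def quad(im,roi,thr):
    x0,x1,y0,y1=roi; g=cv2.resize(im[y0:y1,x0:x1].min(2),None,fx=4,fy=4,interpolation=cv2.INTER_CUBIC)
    cs,_=cv2.findContours((g>thr).astype(np.uint8),cv2.RETR_EXTERNAL,cv2.CHAIN_APPROX_NONE)
    c=max(cs,key=cv2.contourArea)[:,0,:].astype(float)
    q=cv2.approxPolyDP(cv2.convexHull(c.astype(np.int32)),14,True)[:,0,:].astype(float)
    L=[]
    for i in range(len(q)):   # refit each side by a line through its contour points
        a,b=q[i],q[(i+1)%len(q)]; d=(b-a)/np.linalg.norm(b-a); s=(c-a)@d; e=abs((c-a)@[-d[1],d[0]])
        m=(e<5)&(s>8)&(s<np.linalg.norm(b-a)-8); v=cv2.fitLine(c[m].astype(np.float32),cv2.DIST_HUBER,0,.01,.01).ravel()
        L.append(np.cross([*v[2:],1],[*(v[2:]+v[:2]),1]))
    k=[np.cross(L[i-1],L[i]) for i in range(len(q))]
    return np.array([(p[:2]/p[2]+.5)/4-.5+[x0,y0] for p in k])
def zoom(p,f,x0,y0): return (np.float64(p)+.5)/f-.5+[x0,y0]
E
python3 - <<'E'
from h import *
t=cv2.imread('pics/top0.png');s=cv2.imread('pics/side0.png')
a=quad(t,(280,425,155,245),158); b=quad(s,(260,390,160,245),150); print(a,b)
if len(a)==len(b)==4:
    # order: far+y, far-y, near-y, near+y
    a=a[[np.argmin(np.linalg.norm(a-p,axis=1)) for p in [(320,173),(401,181),(397,229),(315,221)]]]
    b=b[[np.argmin(np.linalg.norm(b-p,axis=1)) for p in [(292,202),(335,174),(373,184),(332,215)]]]
    X=tri(a,b);print('plate tri',X);print([np.linalg.norm(X[i]-X[i-1]) for i in range(4)])
    Y=ray('top',a,30);print('plate ray30',Y,[np.linalg.norm(Y[i]-Y[i-1]) for i in range(4)], ray('side',b,30))
F=zoom([(717,441),(62,376)],5.5,280,155);G=zoom([(727,175),(357,455)],6,260,160)
print('fix tri',tri(F,G)); print(ray('top',F[:1],10),ray('top',F[1:],16))
for nm,p,z in [('fence outer',[(95,37),(750,98)],30),('fence inner L, corner',[(92,72),(706,131)],30),('stop end',[(697,352)],30),('step edge at fence/near end',[(217,92),(203,300)],16),('holes',[(548,173),(530,361)],30)]:
    Q=ray('top',zoom(p,5.5,280,155),z);print(nm,Q, np.arctan2(*(Q[1]-Q[0])[:2]) if len(Q)>1 else '')
E
```

```text
[[320.9 173.2]
 [400.6 181.4]
 [396.4 229.1]
 [315.4 220.3]] [[373.4 183.9]
 [330.9 215.3]
 [290.4 202.2]
 [335.1 174. ]]
plate tri [[559.  135.8  29.7]
 [543.7 -21.5  31.5]
 [448.6 -13.3  31. ]
 [464.2 144.4  28.9]]
[np.float64(95.2686626211371), np.float64(158.09872209535678), np.float64(95.44161721415448), np.float64(158.49067384512347)]
plate ray30 [[559.4 136.1  30. ]
 [545.1 -21.2  30. ]
 [451.2 -12.4  30. ]
 [465.6 145.1  30. ]] [np.float64(94.19936860618235), np.float64(157.87314716185637), np.float64(94.36100315667453), np.float64(158.19858431409028)] [[558.2 136.3  30. ]
 [544.  -24.8  30. ]
 [447.  -16.2  30. ]
 [461.6 145.6  30. ]]
fix tri [[441.1 -42.4   8.6]
 [460.3 194.3  13. ]]
[[441.6 -41.9  10. ]] [[460.7 194.3  16. ]]
fence outer [[582.8 184.4  30. ]
 [563.5 -51.4  30. ]] -3.0597475763968305
fence inner L, corner [[569.9 185.2  30. ]
 [551.2 -35.6  30. ]] -3.057386486878362
stop end [[471.9 -31.8  30. ]] 
step edge at fence/near end [[565.8 140.2  16. ]
 [489.1 143.9  16. ]] -1.5233078956295851
holes [[535.2  20.7  30. ]
 [467.7  27.1  30. ]] -1.4768820478955613
```

Run:
```python
from h import *
print('bottle',tri([(467,180)],[(362,99)]),'cap',ray('top',[(435,229)],26),'stone',ray('top',[(259,195)],21))
```

```text
bottle [[ 521.1 -105.5  183.1]] cap [[452.9 -87.7  26. ]] stone [[515.1 259.2  21. ]]
```

carry_out(plan=[{"tx": 30,"ty": 33,"tz": 2,"rz": -0.04},{"tx": 30,"ty": 33,"rz": -0.04},{"tx": 30,"ty": 33,"rz": -0.04},{"tx": 30,"ty": 33,"rz": -0.04},{"tx": 30,"ty": 33,"rz": -0.04},{"tx": 28,"ty": 34,"rz": -0.04}], gripper=0.6)

```text
invalid input at $.plan[0]: expected keys tx, ty, tz, rx, ry, rz
```

carry_out(plan=[{"tx": 30,"ty": 33,"tz": 0,"rx": 0,"ry": 0,"rz": -0.04},{"tx": 30,"ty": 33,"tz": 0,"rx": 0,"ry": 0,"rz": -0.04},{"tx": 30,"ty": 33,"tz": 0,"rx": 0,"ry": 0,"rz": -0.04},{"tx": 30,"ty": 33,"tz": 0,"rx": 0,"ry": 0,"rz": -0.04},{"tx": 30,"ty": 33,"tz": 0,"rx": 0,"ry": 0,"rz": -0.04},{"tx": 28,"ty": 34,"tz": 0,"rx": 0,"ry": 0,"rz": -0.04},{"tx": 8,"ty": 45,"tz": 0,"rx": 0,"ry": 0,"rz": -0.04},{"tx": 8,"ty": 45,"tz": 0,"rx": 0,"ry": 0,"rz": -0.04},{"tx": 8,"ty": 45,"tz": 0,"rx": 0,"ry": 0,"rz": -0.04},{"tx": 8,"ty": 45,"tz": 0,"rx": 0,"ry": 0,"rz": -0.036},{"tx": 8,"ty": 45,"tz": 0,"rx": 0,"ry": 0,"rz": 0},{"tx": 8,"ty": 45,"tz": 0,"rx": 0,"ry": 0,"rz": 0}], gripper=0.6)

```text
time: 1.3
tool_pos: [387.8, -28.5, 226.7]
tcp_rot: [3.142, 0.0, -0.083]
contact_force: [1.2, -0.1, -0.2]
grip_width: 36.7
finger_force: 0.0
```

carry_out(plan=[{"tx": 14,"ty": 40,"tz": -10,"rx": 0,"ry": 0,"rz": 0},{"tx": 14,"ty": 40,"tz": -10,"rx": 0,"ry": 0,"rz": 0},{"tx": 6,"ty": 15,"tz": -40,"rx": 0,"ry": 0,"rz": 0},{"tx": 0,"ty": 0,"tz": -40,"rx": 0,"ry": 0,"rz": 0},{"tx": 0,"ty": 0,"tz": -40,"rx": 0,"ry": 0,"rz": 0},{"tx": 0,"ty": 0,"tz": -25,"rx": 0,"ry": 0,"rz": 0},{"tx": 0,"ty": 0,"tz": 0,"rx": 0,"ry": 0,"rz": 0},{"tx": 0,"ty": 0,"tz": 0,"rx": 0,"ry": 0,"rz": 0}])

```text
time: 2.1
tool_pos: [422.2, 64.6, 62.0]
tcp_rot: [3.141, 0.001, -0.082]
contact_force: [-0.2, -0.5, -0.1]
grip_width: 36.9
finger_force: 0.0
```

Run:
```python
from h import *
for n,(x0,x1,y0,y1) in {'top':(270,430,140,260),'side':(240,400,120,250)}.items():
    cv2.imwrite(f'pics/{n}1.png',cv2.resize(bot.capture(n)[y0:y1,x0:x1,::-1],None,fx=4,fy=4,interpolation=cv2.INTER_CUBIC))
```

```text
(no output)
```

View pics/top1.png

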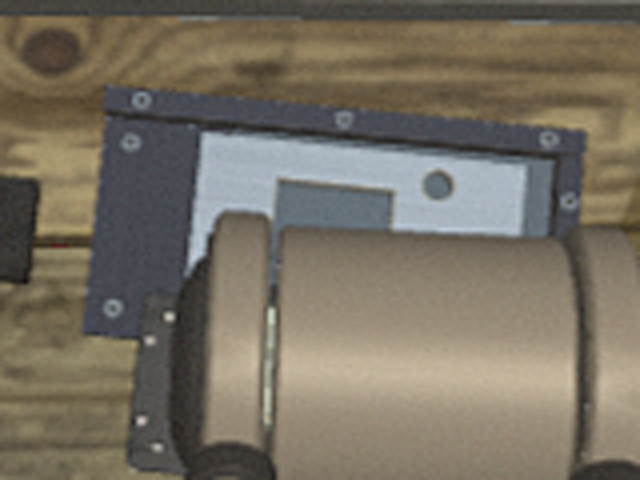

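The arm hides the near half of the plate from the top camera, but the far hole, at (438,185) in the crop, and the fence gap stay visible. I'll descend and start pushing in +x.

carry_out(plan=[{"tx": 0,"ty": 1,"tz": -20,"rx": 0,"ry": 0,"rz": 0},{"tx": 0,"ty": 0,"tz": -20,"rx": 0,"ry": 0,"rz": 0},{"tx": 10,"ty": -1,"tz": 0,"rx": 0,"ry": 0,"rz": 0},{"tx": 8,"ty": -1,"tz": 0,"rx": 0,"ry": 0,"rz": 0},{"tx": 2,"ty": 0,"tz": 0,"rx": 0,"ry": 0,"rz": 0},{"tx": 2,"ty": 0,"tz": 0,"rx": 0,"ry": 0,"rz": 0},{"tx": 2,"ty": 0,"tz": 0,"rx": 0,"ry": 0,"rz": 0},{"tx": 0,"ty": 0,"tz": 0,"rx": 0,"ry": 0,"rz": 0}])

```text
time: 3.0
tool_pos: [445.7, 63.6, 22.0]
tcp_rot: [3.141, 0.001, -0.082]
contact_force: [-2.5, 0.0, 1.8]
grip_width: 36.3
finger_force: 1.4
```

carry_out(plan=[{"tx": 1,"ty": -0.1,"tz": 0,"rx": 0,"ry": 0,"rz": 0},{"tx": 1,"ty": -0.1,"tz": 0,"rx": 0,"ry": 0,"rz": 0},{"tx": 1,"ty": -0.1,"tz": 0,"rx": 0,"ry": 0,"rz": 0},{"tx": 1,"ty": -0.1,"tz": 0,"rx": 0,"ry": 0,"rz": 0},{"tx": 0,"ty": 0,"tz": 0,"rx": 0,"ry": 0,"rz": 0},{"tx": 0,"ty": 0,"tz": 0,"rx": 0,"ry": 0,"rz": 0}])

```text
time: 3.6
tool_pos: [449.8, 63.3, 21.7]
tcp_rot: [3.142, 0.001, -0.082]
contact_force: [-3.8, 1.3, 2.6]
grip_width: 36.6
finger_force: 2.4
```

carry_out(plan=[{"tx": 1,"ty": -0.1,"tz": 0,"rx": 0,"ry": 0,"rz": 0},{"tx": 1,"ty": -0.1,"tz": 0,"rx": 0,"ry": 0,"rz": 0},{"tx": 0,"ty": 0,"tz": 0,"rx": 0,"ry": 0,"rz": 0}])

```text
time: 3.9
tool_pos: [450.1, 63.4, 21.5]
tcp_rot: [-3.142, 0.004, -0.082]
contact_force: [-8.4, 2.2, 7.6]
grip_width: 36.9
finger_force: 4.7
```

carry_out(plan=[{"tx": 1,"ty": -0.1,"tz": 0,"rx": 0,"ry": 0,"rz": 0},{"tx": 0,"ty": 0,"tz": 0,"rx": 0,"ry": 0,"rz": 0},{"tx": 0,"ty": 0,"tz": 0,"rx": 0,"ry": 0,"rz": 0}])

```text
time: 4.2
tool_pos: [450.5, 63.5, 21.5]
tcp_rot: [-3.141, 0.005, -0.082]
contact_force: [-10.5, 2.2, 8.0]
grip_width: 37.0
finger_force: 5.5
```

carry_out(plan=[{"tx": -8,"ty": 0.7,"tz": 0,"rx": 0,"ry": 0,"rz": 0},{"tx": -8,"ty": 1,"tz": 8,"rx": 0,"ry": 0,"rz": 0},{"tx": 0,"ty": 0,"tz": 35,"rx": 0,"ry": 0,"rz": 0},{"tx": 0,"ty": 0,"tz": 25,"rx": 0,"ry": 0,"rz": 0.14},{"tx": 10,"ty": 13,"tz": 0,"rx": 0,"ry": 0,"rz": 0.15},{"tx": 12,"ty": 13,"tz": 0,"rx": 0,"ry": 0,"rz": 0.15},{"tx": 12,"ty": 13,"tz": 0,"rx": 0,"ry": 0,"rz": 0.149},{"tx": 12,"ty": 13,"tz": 0,"rx": 0,"ry": 0,"rz": 0.149},{"tx": 12,"ty": 13,"tz": 0,"rx": 0,"ry": 0,"rz": 0.149},{"tx": 12,"ty": 13,"tz": 0,"rx": 0,"ry": 0,"rz": 0.149},{"tx": 12,"ty": 13,"tz": 0,"rx": 0,"ry": 0,"rz": 0.149},{"tx": 0,"ty": 6,"tz": 0,"rx": 0,"ry": 0,"rz": 0.149}])

```text
time: 5.4
tool_pos: [521.1, 162.6, 90.6]
tcp_rot: [3.138, -0.002, 1.258]
contact_force: [-0.3, -0.5, 0.1]
grip_width: 36.4
finger_force: 0.0
```

carry_out(plan=[{"tx": 0,"ty": 0,"tz": -15,"rx": 0,"ry": 0,"rz": 0.12},{"tx": -1,"ty": 0,"tz": -15,"rx": 0,"ry": 0,"rz": 0.115},{"tx": 0,"ty": 1,"tz": -20,"rx": 0,"ry": 0,"rz": 0},{"tx": 0,"ty": 0,"tz": -10,"rx": 0,"ry": 0,"rz": 0},{"tx": 0,"ty": 0,"tz": 0,"rx": 0,"ry": 0,"rz": 0}])

```text
time: 5.9
tool_pos: [517.5, 162.5, 29.0]
tcp_rot: [-3.14, 0.0, 1.486]
contact_force: [-0.1, -0.3, 0.6]
grip_width: 36.6
finger_force: 0.0
```

Run:
```python
from h import *
x0,x1,y0,y1=260,420,130,250
cv2.imwrite('pics/side2.png',cv2.resize(bot.capture('side')[y0:y1,x0:x1,::-1],None,fx=4.8,fy=4.8,interpolation=cv2.INTER_CUBIC))
o=bot.get_obs();print(o['tool_pos'],o['tcp_rot'][2])
```

```text
[518.1 162.6  29.8] 1.4863572990757592
```

View pics/side2.png

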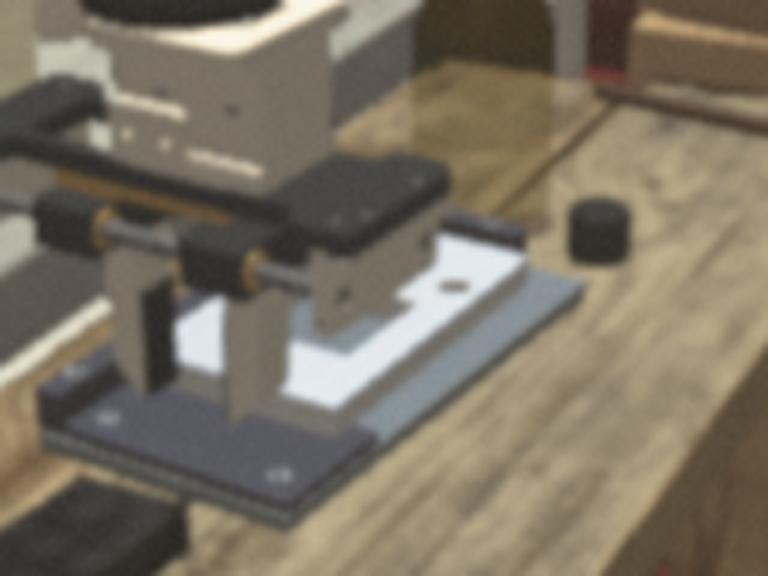

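The fingertips (crop (150,390) and (240,425)) stand over the step just behind the plate's +y edge, clear of the fence. I'll descend to z≈20 and push in −y.

carry_out(plan=[{"tx": 0,"ty": 0,"tz": -5,"rx": 0,"ry": 0,"rz": 0},{"tx": 0,"ty": 0,"tz": -4,"rx": 0,"ry": 0,"rz": 0},{"tx": 0,"ty": 0,"tz": 0,"rx": 0,"ry": 0,"rz": 0},{"tx": -0.4,"ty": -5,"tz": 0,"rx": 0,"ry": 0,"rz": 0},{"tx": -0.2,"ty": -3,"tz": 0,"rx": 0,"ry": 0,"rz": 0},{"tx": -0.2,"ty": -2,"tz": 0,"rx": 0,"ry": 0,"rz": 0},{"tx": -0.2,"ty": -2,"tz": 0,"rx": 0,"ry": 0,"rz": 0},{"tx": 0,"ty": 0,"tz": 0,"rx": 0,"ry": 0,"rz": 0}])

```text
time: 6.75
tool_pos: [517.2, 150.4, 20.9]
tcp_rot: [3.141, -0.0, 1.486]
contact_force: [1.0, 0.3, 0.6]
grip_width: 36.4
finger_force: 0.2
```

carry_out(plan=[{"tx": -0.1,"ty": -1.5,"tz": 0,"rx": 0,"ry": 0,"rz": 0},{"tx": -0.1,"ty": -1.5,"tz": 0,"rx": 0,"ry": 0,"rz": 0},{"tx": -0.1,"ty": -1.5,"tz": 0,"rx": 0,"ry": 0,"rz": 0},{"tx": -0.1,"ty": -1.5,"tz": 0,"rx": 0,"ry": 0,"rz": 0},{"tx": -0.1,"ty": -1.5,"tz": 0,"rx": 0,"ry": 0,"rz": 0},{"tx": 0,"ty": 0,"tz": 0,"rx": 0,"ry": 0,"rz": 0}])

```text
time: 7.35
tool_pos: [516.7, 142.9, 20.8]
tcp_rot: [3.141, 0.0, 1.487]
contact_force: [-0.4, 2.4, 2.3]
grip_width: 36.7
finger_force: 1.3
```

carry_out(plan=[{"tx": -0.1,"ty": -1,"tz": 0,"rx": 0,"ry": 0,"rz": 0},{"tx": -0.1,"ty": -1,"tz": 0,"rx": 0,"ry": 0,"rz": 0},{"tx": -0.1,"ty": -1,"tz": 0,"rx": 0,"ry": 0,"rz": 0},{"tx": 0,"ty": 0,"tz": 0,"rx": 0,"ry": 0,"rz": 0},{"tx": 0,"ty": 0,"tz": 0,"rx": 0,"ry": 0,"rz": 0}])

```text
time: 7.85
tool_pos: [516.4, 140.0, 20.8]
tcp_rot: [3.141, 0.0, 1.487]
contact_force: [0.7, 2.9, 1.8]
grip_width: 36.8
finger_force: 1.5
```

carry_out(plan=[{"tx": -0.1,"ty": -1,"tz": 0,"rx": 0,"ry": 0,"rz": 0},{"tx": 0,"ty": 0,"tz": 0,"rx": 0,"ry": 0,"rz": 0},{"tx": 0,"ty": 0,"tz": 0,"rx": 0,"ry": 0,"rz": 0}])

```text
time: 8.15
tool_pos: [515.6, 138.6, 20.3]
tcp_rot: [-3.14, 0.001, 1.487]
contact_force: [0.9, 0.6, -0.3]
grip_width: 36.7
finger_force: 0.0
```

The push force fell to zero, which suggests the plate has dropped. I'll back off, rise clear and check.

carry_out(plan=[{"tx": 0.8,"ty": 8,"tz": 0,"rx": 0,"ry": 0,"rz": 0},{"tx": 0.5,"ty": 6,"tz": 5,"rx": 0,"ry": 0,"rz": 0},{"tx": 0,"ty": 0,"tz": 40,"rx": 0,"ry": 0,"rz": 0},{"tx": 0,"ty": 0,"tz": 45,"rx": 0,"ry": 0,"rz": 0},{"tx": 0,"ty": 0,"tz": 45,"rx": 0,"ry": 0,"rz": 0},{"tx": -10,"ty": 40,"tz": 20,"rx": 0,"ry": 0,"rz": 0},{"tx": -10,"ty": 40,"tz": 0,"rx": 0,"ry": 0,"rz": 0},{"tx": -20,"ty": 40,"tz": 0,"rx": 0,"ry": 0,"rz": 0},{"tx": -20,"ty": 40,"tz": 0,"rx": 0,"ry": 0,"rz": 0},{"tx": -20,"ty": 40,"tz": 0,"rx": 0,"ry": 0,"rz": 0},{"tx": 0,"ty": 0,"tz": 0,"rx": 0,"ry": 0,"rz": 0}])

```text
time: 9.25
tool_pos: [434.4, 357.7, 176.1]
tcp_rot: [-3.141, -0.001, 1.493]
contact_force: [-0.1, -0.1, -0.4]
grip_width: 36.8
finger_force: 0.0
```

Run:
```python
from h import *
t=bot.capture('top');s=bot.capture('side')
cv2.imwrite('pics/t3.png',t[:,:,::-1]);cv2.imwrite('pics/s3.png',s[:,:,::-1])
A=cv2.resize(t[155:245,280:425,::-1],(783,486)[::1],interpolation=cv2.INTER_CUBIC)
cv2.imwrite('pics/tz3.png',A);cv2.imwrite('pics/sz3.png',cv2.resize(s[160:245,260:390,::-1],None,fx=6,fy=6,interpolation=cv2.INTER_CUBIC))
try:
    a=quad(t,(280,425,155,245),158);b=quad(s,(260,390,160,245),150);print(a,b)
    a=a[[np.argmin(np.linalg.norm(a-p,axis=1)) for p in [(327,173),(409,181),(405,229),(323,221)]]]
    b=b[[np.argmin(np.linalg.norm(b-p,axis=1)) for p in [(294,202),(337,174),(375,184),(332,213)]]]
    print(tri(a,b),ray('top',a,24))
except Exception as e: print(e)
```

```text
[[327.9 172.3]
 [407.3 179.2]
 [404.1 226.7]
 [323.3 219.2]] [[374.4 183. ]
 [333.5 214.5]
 [292.7 201.7]
 [335.8 173.5]]
[[562.4 122.3  23.6]
 [549.3 -35.5  26. ]
 [453.5 -29.3  25.5]
 [467.1 129.   22.4]] [[562.4 122.3  24. ]
 [550.6 -35.3  24. ]
 [456.5 -28.4  24. ]
 [468.6 129.8  24. ]]
```

View pics/tz3.png

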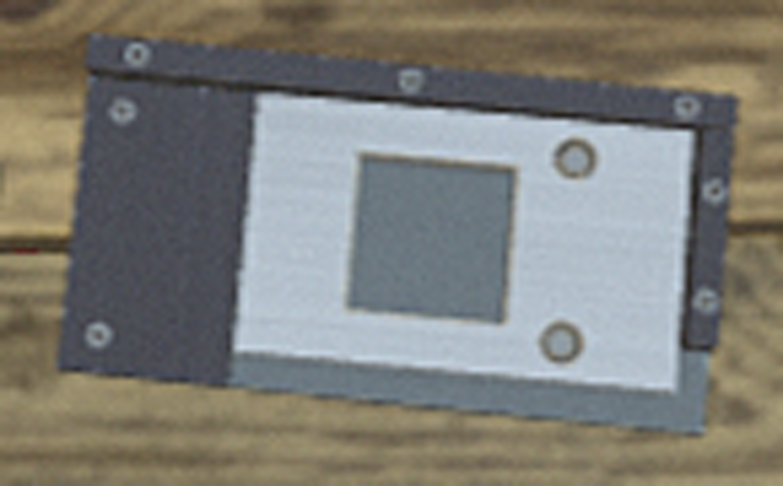

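View pics/sz3.png

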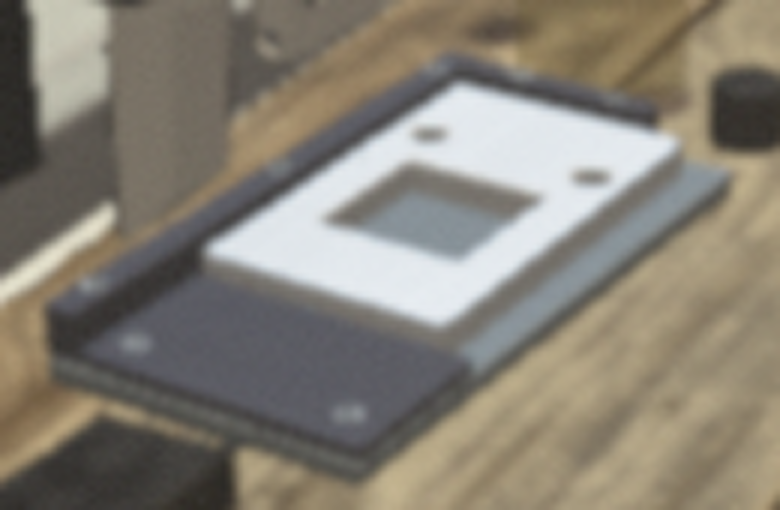

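The top view shows both pins centred inside the holes, at (575,159) and (562,342). The triangulated plate top averages about z 24, down from about 30, and the side view shows the plate lying flat below the fence top and clear of the step. The plate is seated, and the arm is clear of everything, so I'm handing it in.

```bash
python3 -c "
from plant import bot
print(bot.close_job())"
```

```text
the job is handed in; nothing more can be done
None
```

The plate was nudged against the fence and then in −y until it dropped over both pins; the last pictures showed it seated flat with the robot clear, and the job is handed in at about 9.4 s (no verdict was returned).

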